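# Let a camera battery out of a sprung two-bay tester

## Robot

A 7-joint arm with a two-finger parallel gripper is mounted at the origin on the work surface; the furniture and walls round the work are solid. World frame = base frame: x ahead of the robot, y to its left, z up, the work surface at z = 0. Lengths are in m, angles in rad, forces in N, time in s.
With the tool pointing down it reaches from about 0.4 to 0.875 m from the base axis. Payload 4.4 kg.
Tool frame: the origin (TCP) lies at the very end of the fingers, on their centre line; the grasp point (between the pads) lies 19 mm behind it; z points along the fingers, y is the line along which they close (so a half turn about z gives the same grasp; the last joint's range is limited). The gripper opens to 85 mm and grips with 20 to 120 N. Pads are 22 mm wide; open, the fingers measure 114 mm over their backs; the gripper's body (76 mm by 85 mm) begins 54 mm behind the grasp point. The pads swing forward as they close: fully open they stand 13 mm farther back than shut.
Start: joints at [1.238, 0.628, 0.038, 1.517, -0.027, 0.996, -0.02], TCP at [0.171, -0.627, 0.231] pointing down, gripper open.
Joint ranges: [-3.06, 3.06], [-0.37, 2.12], [-1.25, 1.32], [0.18, 2.47], [-1.1, 4.24], [0.23, 1.98], [-2.94, 2.94]. Speed limits (rad/s): [2.57, 2.57, 3.14, 3.14, 3.14, 3.14, 3.14].

## Interface

Orientations are given as a 3x3 rotation matrix whose columns are the frame's x, y, z axes.
In Python, from plant import * gives the robot as it stands.
- The arm moves only by the tool move_arm, never from a script. Its argument "plan" is a list of rows, each a list of 2 entries, a list of its own where there are three numbers: the shift along the tool's x, y, z scaled (see below), then the turn about the tool's z scaled (see below). A call has 1 to 5 rows; each row is the pose to reach, as a shift and turn from the pose commanded when the call began, along the tool's axes at that moment; what a row does not reach only later rows make up. The controller multiplies each number of a shift by 100 mm and each number of a turn by pi/2 rad. A row lasts 1/12 s, in which the tool goes at most 41.7 mm and 7.16 degrees, less where a joint would pass 70% of its speed; a pose out of reach is approached as far as the arm can. A call with a number of a shift or a turn outside -1 to 1 is refused whole. A call with a gripper value outside its range is refused whole. "fingers" is the finger opening in mm, from 0 to 85.4, set as the call begins (left out, the last holds). The fingers move at their own pace and stop on an object; "grip_force" is the grip in N (left out, the last holds). Time passes only in rows, so rows that repeat a pose let the fingers close. It gives the time, the measured TCP pose, the force, the opening and the grip force at its end, in the units of the state.
- get_state(): the state, without advancing time (a new reading comes with each control period).
- capture(name): name is "scene" or "top" or "wrist"; returns a dict with "image" (400x640x3 uint8, red, green, blue), "fovy" (degrees; the focal length in pixels is half the picture's height over the tangent of half this angle, whatever the lens; pixels are square), "cx", "cy" (the principal point, pixels), "distortion" ([k1, k2, p1, p2, k3] as OpenCV has them; the pictures are not rectified), "rvec" (rotation vector, rad) and "tvec" (3), from world to camera coordinates, as OpenCV has them; the wrist camera has in their place "T_tool_cam" (4x4, takes a point from camera to tool coordinates, whose origin is the TCP and whose axes are the flange's). Camera axes: x right, y down, z forward; pixel columns grow to the right and rows downward; lengths in m; the calibration is good to about 2 mm. A picture is of the moment at which its call begins: read the wrist's pose just before it. There is no depth.
- close_job(): hands the job in; it is judged then, once.
Trained networks look in a picture, given as the dict that the camera call returned (one of the last four; its "shot" number tells which), for a name from the list of things; names that differ only in an ending like _2 or _b are one class to them, and where a whole thing is asked for, a point or a joint stands for the part that bears it (a point fixed in the world has none). Each returns a list of dicts, best first, with "p" (0 to 1); they miss things now and then, are a little off and sometimes report something else, mostly with a low value. They report only what shows in the picture. A call takes as long as a camera call. They do not tell look-alikes from the thing itself.
- boxes_of(picture, target): "box" ([left, top, width, height] in pixels, round what is visible of it).
- trace(picture, target): "mask" (400x640 bool, what is visible of it) and "box" ([left, top, width, height] in pixels, round what is visible of it).
- spot_point(picture, target): "point" ([row, column] in pixels: a listed point, or the origin of a listed thing).
The state is a dict: "t": time; "joint_pos": joint angles; "joint_velocities": joint speeds; "joint_torque": joint torques, N m; "position": TCP position; "ee_rot": TCP orientation; "ft_force": force on the tool from outside, world axes, zero at the start; "wrist_torque": the same for the moment, N m; "opening": finger opening in m; "grasp_force": force on a finger pad.
Only numpy, scipy, OpenCV 4.12 (cv2) and the standard library are available. Lean on these libraries where they do the work, as an engineer would, in place of code of your own. Each camera call takes 0.05 s, during which the arm holds its last target. There are 200 camera calls.

## Task

Let the thick camera battery out of the two-bay battery tester: with one finger press down the release paddle beside its bay while the other fingertip stands in front of the battery, so that the ejector spring drives the battery against that finger and it is trapped instead of shooting off. Still holding it back with that finger, ease it out until the spring is spent, then leave it lying flat on the floor of the bay's open end, with no part of the gripper on it. Never grip or lift it; the thin phone cell must stay latched in the other bay and the things around must stay where they are.

Things in the scene. Friction and masses are not known exactly. Their poses are not given: they have to be found in the camera images.
- tester: Light grey two-bay battery tester fixed to the bench; place and heading vary. Case 148 (x) x 109 (y) mm on a metal foot plate, 208 mm wide in front. Origin on the bench under it; +x to its rear, +y to its left bay, z up. Open front edge at x = -68 mm; spring housing at the rear, x from 44 to 80 mm, 46 mm high. Bay centre lines at y = +27.5 (left) and -27.5 mm (right).
- bay_left (a point): Floor of the left bay on its centre line, in line with the rear face of the steel nib that blocks the battery's front end at the outer wall (tester x = -21 mm, 22 mm above the bench). The bay is a straight channel along tester x, 46.5 mm wide, walls 10 mm high. The nib is 6 mm square, juts 3 mm into the bay 1.5 to 7.5 mm above the floor; the paddle swings it out. From x = -28 mm forward a fingertip has room.
- bay_right (a point): The same for the right bay, mirrored.
- edge_left (a point): Open front edge of the left bay's floor, on the centre line (tester x = -68 mm, 22 mm above the bench), 47 mm in front of the nib. A battery let go under spring load is thrown over this edge.
- edge_right (a point): The same for the right bay.
- battery: Thick black camera battery with a pale label, 55 mm long (own y, along the bay), 45 wide, 14 thick, about 60 g; origin at the centre of its underside. Starts latched in the left or right bay, centre about x = +6 mm in the tester's frame, front face about x = -21 mm. With the spring spent its centre is near x = -18 mm, its front face near x = -46 mm.
- cell: Thin dark grey phone cell, 60 mm long (own y), 45 mm wide, 9 mm thick, latched in the other bay; origin at the centre of its underside. To be left latched.
- paddle_left (a joint): Angle of the left bay's release paddle, a hinged bell crank: 0 up, 0.36 rad fully down (stop); the nib lets the battery go between about 0.12 and 0.22. The spring-loaded nib rubs, so some 3 to 10 N on the pad are needed; a light spring (under 1 N at the pad) returns it. With a battery lying beside the nib it stays partly down.
- paddle_right (a joint): The same for the right bay.
- pad_left (a point): Centre (y = 80 mm) of the top of the left release pad: ribbed black plate, tester x -68 to -26 and y 56 to 96 mm, top 13 mm above the bay floor when up. It hinges along tester x at y = 53 mm, 9 mm above the bench. The nib has let go by the time this point is 6 mm above bay-floor level; fully down it is 2 mm above it. So a level tip abreast in the bay (some 50 mm away) stands before the battery, clear of the floor.
- pad_right (a point): The same for the right bay, mirrored (y from -56 to -96 mm).
- ejector_left (a joint): Travel of the left bay's ejector, a 32 mm wide plate that pushes the battery's rear end to the front: 0 back, 0.030 m fully out (stop, spring spent). It pushes with 5 N at 0 and 2.3 N at 0.030.
- ejector_right (a joint): The same for the right bay.
- loupe: Black watchmaker's loupe, 45 mm across, 28 mm high, loose on the bench to the left of the tester; bystander. Origin at the centre of its underside.
- wick_reel: Flat dark reel of desoldering wick, 45 mm across, 10 mm high, loose to the right of the tester; bystander. Origin at its underside.
- flux_bottle: Small brown bottle, 34 mm across, 70 mm high, loose behind the tester; bystander. Origin at the centre of its underside.
Things that resemble listed ones, but are neither listed nor needed, are in the scene too. What is shaped like the battery but pink is not meant. Leave any purple look-alike of the cell alone.

How it is judged:
On the way:
1. the paddle beside the battery's bay is held down and the battery, sprung out past the nib, is trapped against the fingers (((y of battery in the frame of tester above 0 m and value of joint paddle_left above 0.1 rad) or (y of battery in the frame of tester below 0 m and value of joint paddle_right above 0.1 rad)) and contact force between the fingers and battery above 0.3 N and x of battery in the frame of tester between -0.021 and 0.002 m), for 0.2 s.
At the end, for the whole second after the job is handed in: The battery lies flat (within 0.1 rad) and at rest on the floor of its own bay's open end, in line with the bay (within 0.15 rad), the ejector out at least 24 of its 30 mm, the battery's centre 10 to 38 mm in front of the tester's origin; the thin cell is still latched in the other bay (((y of battery in the frame of tester above 0 m and value of joint ejector_left above 0.024 m) or (y of battery in the frame of tester below 0 m and value of joint ejector_right above 0.024 m)) and x of battery in the frame of tester between -0.038 and -0.01 m and z of battery in the frame of tester between 0.019 and 0.025 m and angle between battery's own z axis and vertical below 0.1 rad and angle between the y axis of battery and the x axis of tester, either way round below 0.15 rad and linear speed of battery below 0.01 m/s and x of cell in the frame of tester between 0.004 and 0.015 m and z of cell in the frame of tester below 0.026 m); the robot touches nothing.
It fails at once if the battery is lifted more than 10 mm off the bay floor (z of battery in the frame of tester above 0.032 m).
It fails at once if the battery leaves the bay over the front edge (x of battery in the frame of tester below -0.04 m).
It fails at once if the thin cell is let out or lifted (x of cell in the frame of tester below 0.002 m or z of cell in the frame of tester above 0.03 m).
It fails at once if a bystander is pushed more than 20 mm (distance of any of loupe, wick_reel, flux_bottle from where it was at the start of the episode above 0.02 m).
It also fails if it takes over 32 s, if anything falls off the work surface, if the arm or the gripper's body presses on something with over 40 N, if the wrist force passes 120 N, or if a joint passes its speed limit or range.

## Working session

There is one attempt and no reset: what is moved stays moved. The work goes in short steps, Python scripts to look and compute and a tool call to move; the robot and the scene stay as the last step left them, time stands still between calls to the robot, and variables do not carry over. Pictures are saved under pics/ and viewed, at most 10 in all, crops included, and the job is handed in when it is done.

Besides the shell and the picture viewer there is one more tool, called as name(argument=value, ...), one argument or row to a line, values as JSON. move_arm: Moves the arm, as the interface text tells. Shifts and turns lie within -1 to 1; 1 stands for 100 mm of shift or pi/2 rad of turn. Its arguments: {"type":"object","properties":{"plan":{"type":"array"},"fingers":{"type":"number"},"grip_force":{"type":"number"}},"required":["plan"]}

```bash
mkdir -p pics
cat > h.py <<'E'
from plant import *
import numpy as np, cv2
def cam(p):
    f=200/np.tan(np.radians(p["fovy"])/2)
    K=np.array([[f,0,p["cx"]],[0,f,p["cy"]],[0,0,1.]])
    return K,np.array(p["distortion"],float)
def ext(p,st=None):
    if "rvec" in p:
        R=cv2.Rodrigues(np.array(p["rvec"],float))[0]; return R,np.array(p["tvec"],float).ravel()
    T=np.eye(4);T[:3,:3]=np.array(st["ee_rot"]).reshape(3,3);T[:3,3]=st["position"]
    M=np.linalg.inv(T@np.array(p["T_tool_cam"])); return M[:3,:3],M[:3,3]
def ray(p,rc,z,st=None):
    K,d=cam(p);R,t=ext(p,st)
    u=cv2.undistortPoints(np.array([[[rc[1],rc[0]]]],float),K,d).ravel()
    v=R.T@np.array([u[0],u[1],1]);o=-R.T@t
    return o+v*(z-o[2])/v[2]
def proj(p,X,st=None):
    K,d=cam(p);R,t=ext(p,st)
    return cv2.projectPoints(np.atleast_2d(X).astype(float),cv2.Rodrigues(R)[0],t,K,d)[0].reshape(-1,2)
def save(p,n): cv2.imwrite("pics/"+n,cv2.cvtColor(p["image"],cv2.COLOR_RGB2BGR))
E
cat > a.py <<'E'
from h import *
Z=dict(tester=0,bay_left=.022,bay_right=.022,edge_left=.022,edge_right=.022,battery=.022,cell=.022,pad_left=.035,pad_right=.035,loupe=0,wick_reel=0,flux_bottle=0)
for c in ("top","scene"):
    st=get_state();p=capture(c);save(p,c+"0.png")
    for n,z in Z.items():
        r=spot_point(p,n)
        print(c,n,[(round(q["p"],2),np.round(q["point"]).tolist(),np.round(ray(p,q["point"],z),3)[:2].tolist()) for q in r[:3]])
E
python3 a.py
```

```text
top tester [(0.86, [199.0, 308.0], [0.56, 0.02]), (0.42, [184.0, 239.0], [0.594, 0.19]), (0.24, [218.0, 342.0], [0.516, -0.065])]
top bay_left [(0.89, [208.0, 296.0], [0.535, 0.047])]
top bay_right [(0.67, [209.0, 318.0], [0.533, -0.006])]
top edge_left [(0.97, [228.0, 293.0], [0.485, 0.052])]
top edge_right [(0.7, [226.0, 318.0], [0.492, -0.007])]
top battery [(0.61, [283.0, 364.0], [0.362, -0.116]), (0.58, [196.0, 296.0], [0.563, 0.048])]
top cell [(0.77, [196.0, 319.0], [0.566, -0.008]), (0.7, [186.0, 417.0], [0.595, -0.247]), (0.6, [218.0, 271.0], [0.508, 0.105])]
top pad_left [(0.73, [222.0, 274.0], [0.499, 0.097]), (0.68, [193.0, 376.0], [0.572, -0.144])]
top pad_right [(0.78, [218.0, 342.0], [0.512, -0.063]), (0.28, [218.0, 273.0], [0.508, 0.099])]
top loupe [(0.66, [183.0, 239.0], [0.597, 0.191])]
top wick_reel [(0.62, [193.0, 375.0], [0.579, -0.148])]
top flux_bottle [(0.57, [155.0, 321.0], [0.675, -0.012])]
scene tester [(0.85, [208.0, 308.0], [0.565, 0.017])]
scene bay_left [(0.97, [220.0, 302.0], [0.525, 0.059])]
scene bay_right [(0.72, [206.0, 322.0], [0.532, -0.006])]
scene edge_left [(0.7, [229.0, 314.0], [0.484, 0.05])]
scene edge_right [(0.57, [220.0, 332.0], [0.483, -0.001])]
scene battery [(0.5, [209.0, 302.0], [0.554, 0.04])]
scene cell [(0.8, [157.0, 382.0], [0.595, -0.25]), (0.7, [197.0, 316.0], [0.568, -0.011])]
scene pad_left [(0.5, [226.0, 295.0], [0.508, 0.088])]
scene pad_right [(0.37, [200.0, 348.0], [0.507, -0.063]), (0.36, [198.0, 316.0], [0.556, -0.002])]
scene loupe [(0.6, [232.0, 242.0], [0.588, 0.189])]
scene wick_reel [(0.46, [176.0, 358.0], [0.588, -0.16])]
scene flux_bottle [(0.52, [174.0, 291.0], [0.698, -0.014]), (0.28, [199.0, 350.0], [0.532, -0.091])]
```

Run:
```python
import cv2
a=cv2.imread("pics/top0.png")[140:300,210:430];cv2.imwrite("pics/top0c.png",cv2.resize(a,None,fx=3.6,fy=3.6,interpolation=cv2.INTER_CUBIC))
```

```text
(no output)
```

View pics/top0c.png

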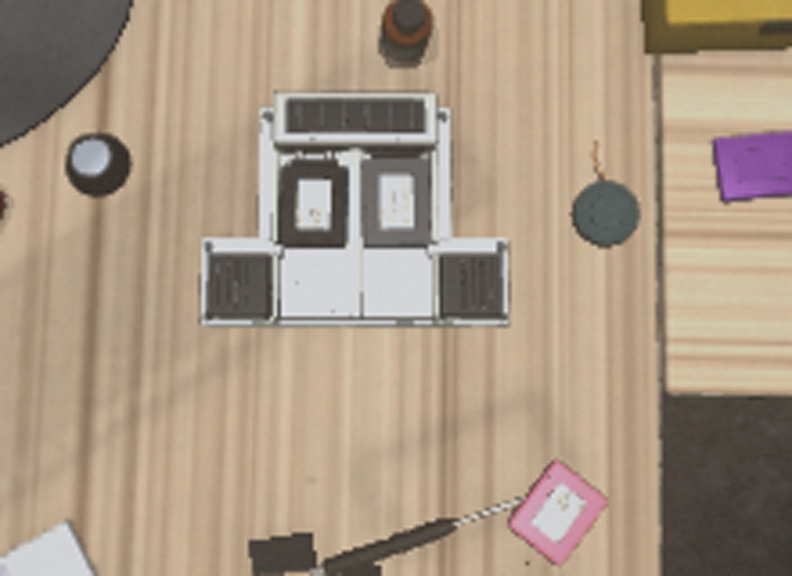

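Run:
```python
from h import *
from scipy.optimize import least_squares
st=get_state();print(st["t"],np.round(st["ee_rot"],3).tolist(),np.round(st["position"],3),st["opening"])
p=capture("top")
M=dict(tester=(0,0,0),bay_left=(-.021,.0275,.022),bay_right=(-.021,-.0275,.022),edge_left=(-.068,.0275,.022),edge_right=(-.068,-.0275,.022),pad_left=(-.047,.08,.035),pad_right=(-.047,-.08,.035),battery=(.006,.0275,.022),cell=(.009,-.0275,.022))
import itertools
g=np.array([.556,.02,0])
def tf(v,X): c,s=np.cos(v[2]),np.sin(v[2]);X=np.array(X);return np.array([v[0]+c*X[0]-s*X[1],v[1]+s*X[0]+c*X[1],X[2]])
obs=[]
for c in ("top","scene"):
    p=capture(c)
    for n,X in M.items():
        for q in spot_point(p,n)[:3]:
            uv=np.array(q["point"])[::-1]
            if np.linalg.norm(proj(p,tf(g,X))[0]-uv)<12: obs.append((p,c,n,X,uv));break
f=lambda v:np.concatenate([proj(p,tf(v,X))[0]-uv for p,c,n,X,uv in obs])
r=least_squares(f,g,loss="soft_l1",x_scale=[.01,.01,.1]);print(r.x)
for o,e in zip(obs,f(r.x).reshape(-1,2)):print(o[1],o[2],np.round(e,1))
```

```text
1.3 [[0.965, 0.264, 0.0], [0.264, -0.965, -0.0], [0.0, 0.0, -1.0]] [ 0.171 -0.627  0.231] 0.08496378740631737
[0.55507542 0.01949936 0.01486127]
top tester [-0.9  3.7]
top bay_left [-0.8  0.5]
top edge_left [1.3 4.4]
top edge_right [-2.2 -1.5]
top pad_left [ 0.3 -1.2]
top pad_right [-0.   0.1]
top battery [ 1.2 -1.2]
top cell [0.6 0.4]
scene tester [-0.8  1.7]
scene bay_left [ 2.4 -1.9]
scene bay_right [-2.   1.5]
scene edge_left [-0.5 -1.4]
scene edge_right [-0.2 -2.5]
scene pad_left [0.9 4.3]
scene pad_right [-1.2  0.4]
scene battery [ 0.1 -0.8]
scene cell [1.3 0.1]
```

View pics/scene0.png

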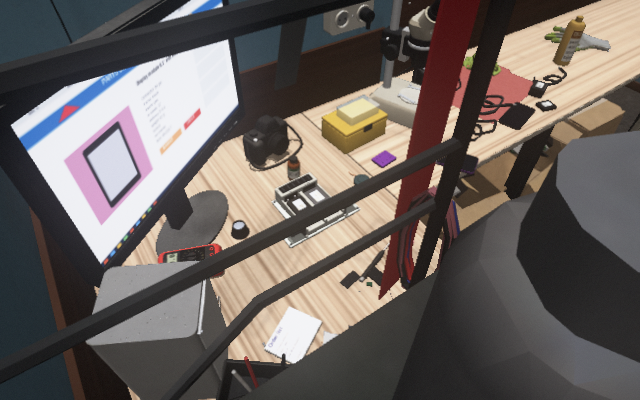

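View pics/top0.png

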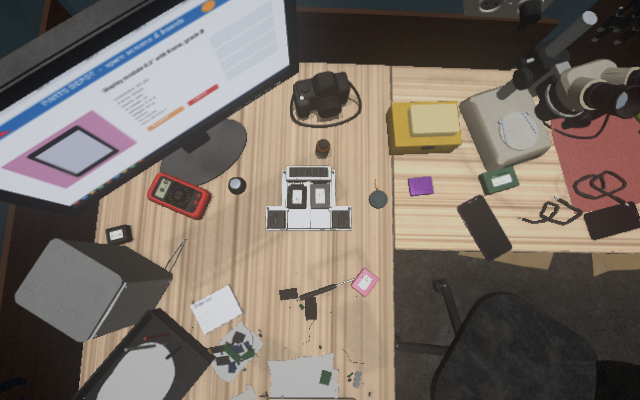

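Run:
```python
from h import *
for c in("top","scene"):
    p=capture(c);R,t=ext(p);print(c,np.round(-R.T@t,3),np.round(R[2],2),p["fovy"],np.round(proj(p,[[0,0,0],[.171,-.627,.231],[.171,-.627,0],[.5,0,.3],[.5,.0,0],[.3,-.4,.25]])).tolist())
p=capture("top")
for rc in [(300,400),(270,395),(250,420)]:print(rc,ray(p,rc,0.),ray(p,rc,.3))
```

```text
top [0.403 0.017 0.889] [ 0.17 -0.03 -0.99] 57.379622462365134 [[311.0, 445.0], [666.0, 400.0], [575.0, 366.0], [319.0, 204.0], [315.0, 224.0], [547.0, 328.0]]
scene [-0.034  0.385  0.772] [ 0.58 -0.39 -0.72] 51.7867462965624 [[488.0, 399.0], [643.0, 128.0], [595.0, 199.0], [330.0, 121.0], [328.0, 222.0], [536.0, 125.0]]
(300, 400) [ 0.32126189 -0.20621829  0.        ] [ 0.34900038 -0.1309073   0.3       ]
(270, 395) [ 0.39160062 -0.19514596  0.        ] [ 0.39559799 -0.12357217  0.3       ]
(250, 420) [ 0.44065112 -0.25746066  0.        ] [ 0.42809268 -0.16485406  0.3       ]
```

Run:
```python
from h import *
s=capture("scene");t=capture("top")
K,d=cam(s);R,tt=ext(s)
for uv in [(385,295),(430,180),(455,20),(250,300),(300,215),(450,150)]:
    u=cv2.undistortPoints(np.array([[uv]],float),K,d).ravel();v=R.T@np.array([u[0],u[1],1]);o=-R.T@tt
    print(uv,[(D,np.round(o+D*v,2).tolist(),np.round(proj(t,o+D*v)[0]).tolist()) for D in(.15,.25,.35,.5,.65)])
```

```text
(385, 295) [(0.15, [0.02, 0.32, 0.64], [-170.0, 837.0]), (0.25, [0.05, 0.28, 0.55], [-24.0, 690.0]), (0.35, [0.09, 0.24, 0.46], [89.0, 566.0]), (0.5, [0.14, 0.17, 0.33], [192.0, 452.0]), (0.65, [0.19, 0.11, 0.19], [253.0, 384.0])]
(430, 180) [(0.15, [0.03, 0.29, 0.67], [-159.0, 858.0]), (0.25, [0.08, 0.23, 0.6], [-8.0, 727.0]), (0.35, [0.12, 0.17, 0.53], [129.0, 584.0]), (0.5, [0.19, 0.07, 0.43], [256.0, 447.0]), (0.65, [0.26, -0.02, 0.32], [332.0, 363.0])]
(455, 20) [(0.15, [0.06, 0.26, 0.71], [-130.0, 837.0]), (0.25, [0.13, 0.18, 0.67], [-4.0, 779.0]), (0.35, [0.19, 0.09, 0.63], [182.0, 595.0]), (0.5, [0.29, -0.03, 0.56], [364.0, 401.0]), (0.65, [0.39, -0.16, 0.5], [473.0, 282.0])]
(250, 300) [(0.15, [0.04, 0.36, 0.64], [-225.0, 787.0]), (0.25, [0.1, 0.35, 0.55], [-98.0, 624.0]), (0.35, [0.15, 0.33, 0.46], [6.0, 498.0]), (0.5, [0.23, 0.31, 0.32], [101.0, 383.0]), (0.65, [0.3, 0.29, 0.19], [157.0, 315.0])]
(300, 215) [(0.15, [0.05, 0.34, 0.66], [-216.0, 809.0]), (0.25, [0.11, 0.3, 0.58], [-86.0, 652.0]), (0.35, [0.17, 0.27, 0.51], [33.0, 511.0]), (0.5, [0.25, 0.22, 0.4], [144.0, 380.0]), (0.65, [0.34, 0.17, 0.28], [210.0, 302.0])]
(450, 150) [(0.15, [0.04, 0.28, 0.68], [-150.0, 865.0]), (0.25, [0.08, 0.21, 0.61], [4.0, 744.0]), (0.35, [0.13, 0.14, 0.55], [149.0, 596.0]), (0.5, [0.2, 0.04, 0.45], [286.0, 451.0]), (0.65, [0.27, -0.07, 0.35], [366.0, 362.0])]
```

move_arm(
  plan=[
    [[0.3,-0.23,0],0.08],
    [[0.6,-0.46,0],0.16],
    [[0.91,-0.68,0],0.16],
  ],
  fingers=40,
)

```text
t: 2.85
position: [0.2411, -0.5366, 0.2311]
ee_rot: [[1.0, 0.008, -0.0], [0.008, -1.0, 0.0], [-0.0, -0.0, -1.0]]
ft_force: [0.8, 0.0, -0.4]
opening: 0.0513
grasp_force: 0.0
```

move_arm(
  plan=[
    [[0.9,-1,0],0],
    [[0.9,-1,0],0],
    [[0.9,-1,0],0],
    [[0.9,-1,0],0],
  ],
)

```text
t: 3.18
position: [0.3358, -0.4294, 0.2314]
ee_rot: [[1.0, 0.025, 0.003], [0.025, -1.0, 0.004], [0.003, -0.004, -1.0]]
ft_force: [0.5, 0.9, -1.0]
opening: 0.0401
grasp_force: 0.0
```

move_arm(
  plan=[
    [[0.8,-1,0],0],
    [[0.8,-1,0],0],
    [[0.8,-1,0],0],
    [[0.8,-1,0],0],
  ],
)

```text
t: 3.52
position: [0.4145, -0.3267, 0.2313]
ee_rot: [[1.0, 0.028, 0.004], [0.028, -1.0, 0.005], [0.004, -0.005, -1.0]]
ft_force: [0.5, 0.1, -0.5]
opening: 0.0401
grasp_force: 0.0
```

move_arm(
  plan=[
    [[0.7,-1,0],0],
    [[0.7,-1,0],0],
    [[0.7,-1,0],0],
  ],
)

```text
t: 3.77
position: [0.4775, -0.2325, 0.2316]
ee_rot: [[1.0, 0.015, 0.001], [0.015, -1.0, -0.0], [0.001, 0.0, -1.0]]
ft_force: [1.0, -0.3, -0.4]
opening: 0.0402
grasp_force: 0.0
```

move_arm(
  plan=[
    [[0.1,-1,0],0],
    [[0.1,-1,0],0],
    [[0.1,-1,0],0],
  ],
)

```text
t: 4.02
position: [0.4857, -0.1272, 0.2312]
ee_rot: [[1.0, 0.023, -0.0], [0.023, -1.0, 0.004], [-0.0, -0.004, -1.0]]
ft_force: [-0.0, 0.7, 0.2]
opening: 0.0402
grasp_force: 0.0
```

move_arm(
  plan=[
    [[0.1,-1,0.2],0],
    [[0.1,-1,0.2],0],
    [[0.1,-1,0.2],0],
  ],
)

```text
t: 4.27
position: [0.4935, -0.0279, 0.2108]
ee_rot: [[1.0, 0.021, -0.0], [0.021, -1.0, 0.003], [-0.0, -0.003, -1.0]]
ft_force: [0.5, 1.1, -0.6]
opening: 0.0399
grasp_force: 0.0
```

move_arm(
  plan=[
    [[0.1,-1,0.5],0],
    [[0.1,-1,0.5],0],
    [[0.1,-1,0.5],0],
    [[0.1,-1,0.5],0],
  ],
)

```text
t: 4.6
position: [0.5008, 0.0736, 0.1591]
ee_rot: [[1.0, 0.025, -0.003], [0.025, -1.0, 0.003], [-0.003, -0.003, -1.0]]
ft_force: [0.3, -0.6, -0.8]
opening: 0.0402
grasp_force: 0.0
```

```bash
cat > fit.py <<'E'
from h import *
from scipy.optimize import least_squares
import sys
M=dict(tester=(0,0,0),bay_left=(-.021,.0275,.022),bay_right=(-.021,-.0275,.022),edge_left=(-.068,.0275,.022),edge_right=(-.068,-.0275,.022),pad_left=(-.047,.08,.035),pad_right=(-.047,-.08,.035),battery=(.006,.0275,.022),cell=(.009,-.0275,.022))
g=np.array([.555,.0195,.015])
def tf(v,X): c,s=np.cos(v[2]),np.sin(v[2]);X=np.array(X);return np.array([v[0]+c*X[0]-s*X[1],v[1]+s*X[0]+c*X[1],X[2]])
st=get_state();p=capture("wrist");save(p,sys.argv[1])
print(st["t"],np.round(st["position"],4),np.arctan2(st["ee_rot"][1][0],st["ee_rot"][0][0]))
obs=[]
for n,X in M.items():
    e=proj(p,tf(g,X),st)[0]
    for q in spot_point(p,n)[:3]:
        uv=np.array(q["point"])[::-1]
        print(n,round(q["p"],2),np.round(uv),np.round(e))
        if np.linalg.norm(e-uv)<35: obs.append((n,X,uv));break
f=lambda v:np.concatenate([proj(p,tf(v,X),st)[0]-uv for n,X,uv in obs])
r=least_squares(f,g,loss="soft_l1",f_scale=3,x_scale=[.01,.01,.1]);print(r.x)
for o,e in zip(obs,f(r.x).reshape(-1,2)):print(o[0],np.round(e,1))
im=p["image"].copy()
for v,c in((g,(255,0,0)),(r.x,(0,255,0))):
  for y0,y1 in((.00425,.05075),(-.05075,-.00425),(.056,.096)):
    z=.022 if abs(y0)<.055 else .035
    x0,x1=(-.068,-.021) if abs(y0)<.055 else (-.068,-.026)
    q=np.array([tf(v,(a,b,z)) for a,b in((x0,y0),(x0,y1),(x1,y1),(x1,y0))])
    cv2.polylines(im,[np.round(proj(p,q,st)).astype(int)],True,c,1)
p["image"]=im;save(p,"o"+sys.argv[1])
E
python3 fit.py w1.png
```

```text
4.6 [0.5008 0.0736 0.1591] 0.024977766987686046
tester 0.71 [382. 127.] [377. 124.]
bay_left 0.84 [352. 150.] [350. 148.]
bay_right 0.61 [413. 150.] [410. 149.]
edge_left 0.56 [350. 198.] [348. 198.]
edge_right 0.77 [408. 198.] [405. 198.]
pad_left 0.68 [296. 182.] [292. 179.]
pad_right 0.68 [469. 181.] [469. 181.]
battery 0.96 [482. 297.] [351. 118.]
battery 0.89 [354. 120.] [351. 118.]
cell 0.66 [417. 119.] [413. 116.]
[0.55353197 0.01676271 0.01643445]
tester [-2.4 -1.1]
bay_left [ 0.5 -0. ]
bay_right [-0.4  0.8]
edge_left [0.8 0.9]
edge_right [0.4 1.9]
pad_left [-0.9 -0.9]
pad_right [2.7 1.1]
battery [ 0.4 -0.3]
cell [-1.  -1.8]
```

View pics/ow1.png

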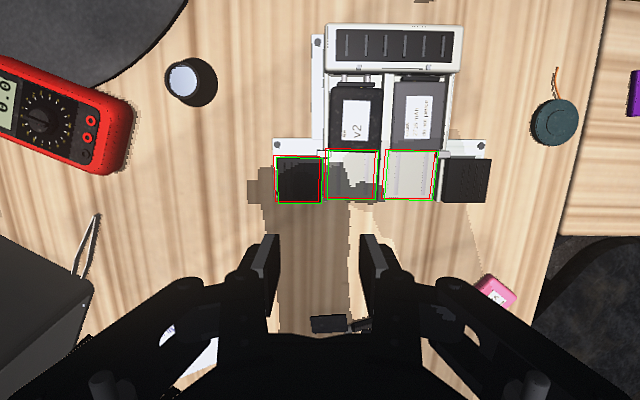

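move_arm(
  plan=[
    [[0.13,0.02,0.4],0],
    [[0.13,0.02,0.8],0],
    [[0.13,0.02,0.9],0],
    [[0.13,0.02,0.9],0],
    [[0.13,0.02,0.9],0],
  ],
)

```text
t: 5.52
position: [0.5147, 0.0647, 0.0717]
ee_rot: [[1.0, 0.015, -0.001], [0.015, -1.0, -0.0], [-0.001, 0.0, -1.0]]
ft_force: [0.2, 0.0, 0.6]
opening: 0.0402
grasp_force: 0.0
```

```bash
sed -i 's/g=np.array(\[.555,.0195,.015\])/g=np.array([.554,.0175,.016])/' fit.py; python3 fit.py w2.png
```

```text
5.5167 [0.5147 0.0647 0.0717] 0.015112654454693017
tester 0.61 [389. 154.] [387. 152.]
bay_left 0.8 [352. 191.] [350. 189.]
bay_right 0.74 [437. 190.] [434. 189.]
edge_left 0.57 [346. 254.] [348. 254.]
edge_right 0.7 [429. 252.] [427. 254.]
pad_left 0.93 [270. 234.] [268. 234.]
pad_right 0.82 [516. 232.] [516. 233.]
battery 0.91 [352. 147.] [351. 147.]
cell 0.91 [439. 143.] [439. 143.]
[0.55381674 0.01665019 0.01774063]
tester [-1.2 -1.3]
bay_left [-0.4 -2.1]
bay_right [-2.2 -1.4]
edge_left [3.7 0.6]
edge_right [-1.1  1.4]
pad_left [0.3 0.1]
pad_right [0.7 1.1]
battery [0.4 1. ]
cell [0.6 0.3]
```

View pics/ow2.png

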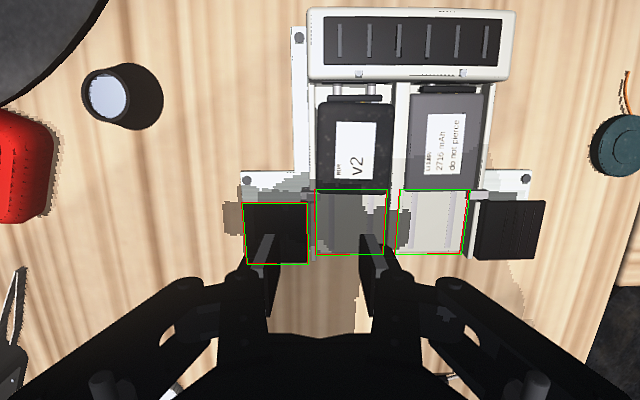

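move_arm(
  plan=[
    [[0,-0.06,0],0],
    [[0,-0.06,0.2],0],
    [[0,-0.06,0.31],0],
    [[0,-0.06,0.31],0],
    [[0,-0.06,0.31],0],
  ],
)

```text
t: 6.43
position: [0.5141, 0.0708, 0.0396]
ee_rot: [[1.0, 0.016, -0.002], [0.016, -1.0, -0.0], [-0.002, 0.0, -1.0]]
ft_force: [-0.0, 0.2, 1.6]
opening: 0.0401
grasp_force: 0.0
```

```bash
python3 fit.py w3.png|head -1
```

```text
6.4333 [0.5141 0.0708 0.0396] 0.015549396854084655
```

View pics/ow3.png

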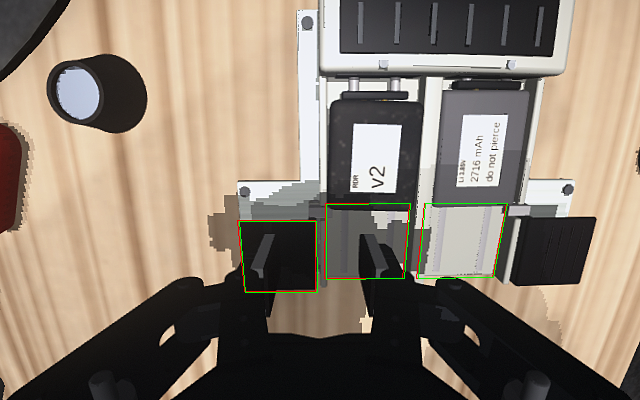

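Run:
```python
from h import *
st=get_state();p=capture("wrist")
R=np.array(st["ee_rot"]).reshape(3,3);P=np.array(st["position"])
for d in (0,-.004,-.008):
    X=np.array([P+R@np.array([a,b,d]) for a in(.011,-.011) for b in (.020,.034,-.02)])
    print(d,np.round(proj(p,X,st)).tolist())
M=ext(p,st);print(-M[0].T@M[1])
```

```text
0 [[359.0, 227.0], [387.0, 227.0], [279.0, 228.0], [357.0, 267.0], [384.0, 266.0], [281.0, 267.0]]
-0.004 [[360.0, 231.0], [388.0, 231.0], [278.0, 231.0], [358.0, 271.0], [386.0, 270.0], [280.0, 271.0]]
-0.008 [[361.0, 234.0], [390.0, 234.0], [277.0, 234.0], [359.0, 275.0], [387.0, 275.0], [279.0, 275.0]]
[0.58422423 0.07172426 0.18278665]
```

move_arm(
  plan=[
    [[0,0,0.1],0],
    [[0,0,0.1],0],
  ],
)

```text
t: 7.15
position: [0.5148, 0.0721, 0.0295]
ee_rot: [[1.0, 0.016, -0.0], [0.016, -1.0, 0.001], [-0.0, -0.001, -1.0]]
ft_force: [-2.0, 1.5, 2.2]
opening: 0.0398
grasp_force: 2.3
```

move_arm(
  plan=[
    [[0,0,0.03],0],
    [[0,0,0.03],0],
  ],
)

```text
t: 7.32
position: [0.5143, 0.0734, 0.027]
ee_rot: [[1.0, 0.017, -0.001], [0.017, -1.0, 0.003], [-0.001, -0.003, -1.0]]
ft_force: [-1.8, 5.7, 6.7]
opening: 0.0398
grasp_force: 5.2
```

move_arm(
  plan=[
    [[0,0,0.02],0],
    [[0,0,0.02],0],
  ],
)

```text
t: 7.48
position: [0.5142, 0.0744, 0.0254]
ee_rot: [[1.0, 0.018, -0.001], [0.018, -1.0, 0.004], [-0.001, -0.004, -1.0]]
ft_force: [-2.3, 7.5, 6.6]
opening: 0.04
grasp_force: 6.4
```

move_arm(
  plan=[
    [[0,-0.03,0.02],0],
    [[0,-0.03,0.02],0],
    [[0,-0.03,0.02],0],
  ],
)

```text
t: 7.73
position: [0.5142, 0.0755, 0.024]
ee_rot: [[1.0, 0.016, -0.001], [0.016, -1.0, 0.002], [-0.001, -0.002, -1.0]]
ft_force: [-3.6, 3.8, 13.8]
opening: 0.0399
grasp_force: 8.6
```

move_arm(
  plan=[
    [[0,-0.01,0.02],0],
    [[0,-0.01,0.02],0],
    [[0,-0.01,0.02],0],
  ],
)

```text
t: 7.98
position: [0.5142, 0.076, 0.0229]
ee_rot: [[1.0, 0.016, -0.001], [0.016, -1.0, 0.001], [-0.001, -0.001, -1.0]]
ft_force: [-4.5, 2.5, 23.7]
opening: 0.0403
grasp_force: 13.0
```

```bash
python3 fit.py w4.png|egrep '^[0-9]|batt|cell|pad_left|tester|bay_l'
```

```text
7.9833 [0.5142 0.076  0.0229] 0.01600233064039799
battery 0.64 [387. 176.] [386. 160.]
cell 0.76 [498. 151.] [500. 155.]
battery [-1.4 -7.6]
cell [0.4 6.1]
```

View pics/w4.png

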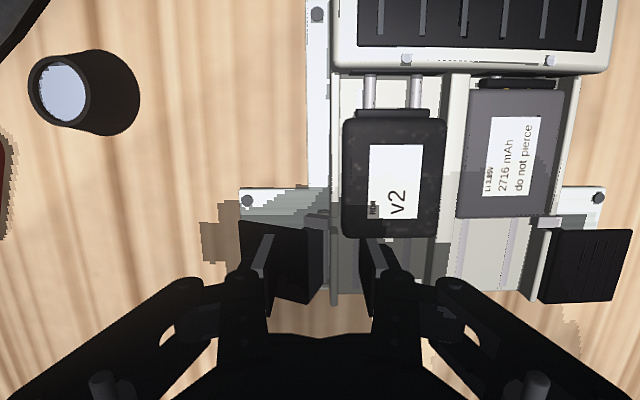

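move_arm(
  plan=[
    [[0,0,-0.02],0],
    [[-0.01,0,-0.02],0],
    [[-0.02,0,-0.02],0],
    [[-0.03,0,-0.02],0],
    [[-0.04,0,-0.02],0],
  ],
)

```text
t: 8.9
position: [0.5133, 0.0757, 0.0242]
ee_rot: [[1.0, 0.015, 0.005], [0.015, -1.0, 0.001], [0.005, -0.001, -1.0]]
ft_force: [1.9, 1.9, 8.7]
opening: 0.0403
grasp_force: 6.0
```

move_arm(
  plan=[
    [[-0.01,0,0],0],
    [[-0.02,0,0],0],
    [[-0.03,0,0],0],
    [[-0.04,0,0],0],
    [[-0.05,0,0],0],
  ],
)

```text
t: 9.32
position: [0.5083, 0.0759, 0.0241]
ee_rot: [[1.0, 0.015, 0.005], [0.015, -1.0, 0.002], [0.005, -0.002, -1.0]]
ft_force: [1.4, 2.5, 6.7]
opening: 0.0401
grasp_force: 5.6
```

move_arm(
  plan=[
    [[-0.01,0,0],0],
    [[-0.02,0,0],0],
    [[-0.03,0,0],0],
    [[-0.04,0,0],0],
    [[-0.05,0,0],0],
  ],
)

```text
t: 9.73
position: [0.5034, 0.0759, 0.024]
ee_rot: [[1.0, 0.016, 0.005], [0.016, -1.0, 0.002], [0.005, -0.002, -1.0]]
ft_force: [1.5, 2.6, 7.1]
opening: 0.0398
grasp_force: 5.3
```

```bash
python3 fit.py w5.png|egrep '^[0-9]|batt|cell'
```

```text
9.7333 [0.5034 0.0759 0.024 ] 0.015514489096987036
battery 0.79 [386. 177.] [386. 137.]
cell 0.92 [503. 131.] [501. 131.]
cell [-0.1 -2.3]
```

move_arm(
  plan=[
    [[-0.01,0,0],0],
    [[-0.02,0,0],0],
    [[-0.03,0,0],0],
    [[-0.04,0,0],0],
    [[-0.05,0,0],0],
  ],
)

```text
t: 10.65
position: [0.4985, 0.0757, 0.024]
ee_rot: [[1.0, 0.015, 0.005], [0.015, -1.0, 0.002], [0.005, -0.002, -1.0]]
ft_force: [1.7, 2.2, 5.9]
opening: 0.04
grasp_force: 4.8
```

move_arm(
  plan=[
    [[-0.01,0,0],0],
    [[-0.02,0,0],0],
    [[-0.03,0,0],0],
    [[-0.03,0,0],0],
  ],
)

```text
t: 10.98
position: [0.4965, 0.0756, 0.0241]
ee_rot: [[1.0, 0.016, 0.007], [0.016, -1.0, 0.002], [0.007, -0.002, -1.0]]
ft_force: [3.6, 2.8, 6.9]
opening: 0.0402
grasp_force: 3.3
```

```bash
python3 fit.py w6.png|egrep '^[0-9]|batt|cell'
```

```text
10.9833 [0.4965 0.0756 0.0241] 0.015593057727694787
battery 0.6 [388. 170.] [387. 122.]
cell 0.69 [507. 114.] [503. 117.]
cell [-2.1 -0.8]
```

View pics/w6.png

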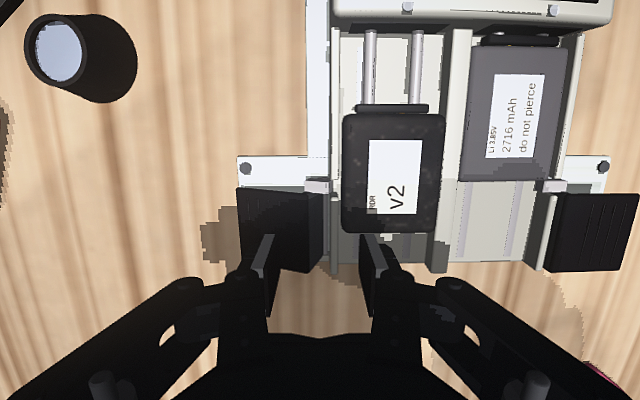

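move_arm(
  plan=[
    [[-0.01,0,0],0],
    [[-0.02,0,0],0],
    [[-0.03,0,0],0],
    [[-0.04,0,0],0],
    [[-0.05,0,0],0],
  ],
)

```text
t: 11.9
position: [0.4916, 0.0754, 0.0241]
ee_rot: [[1.0, 0.015, 0.007], [0.015, -1.0, 0.002], [0.008, -0.001, -1.0]]
ft_force: [3.4, 2.8, 5.5]
opening: 0.0402
grasp_force: 3.1
```

```bash
python3 fit.py w7.png|egrep '^[0-9]|batt|cell'
python3 - <<'E'
from h import *
st=get_state();p=capture("wrist")
q=spot_point(p,"battery")[0];X=ray(p,q["point"],.022,st)
c,s=np.cos(.017),np.sin(.017);d=X[:2]-[.554,.0167];print("batt in tester",c*d[0]+s*d[1],-s*d[0]+c*d[1])
m=trace(p,"battery")[0];print(m["box"],st["ft_force"])
E
```

```text
11.9 [0.4916 0.0754 0.0241] 0.015460145057241352
battery 0.84 [387. 159.] [387. 111.]
cell 0.87 [504. 103.] [504. 106.]
cell [0.8 0.6]
batt in tester -0.01662817186213863 0.026330562376104955
[341.1, 99.9, 105.8, 121.3] [2.85031415 1.70295505 5.46296538]
```

View pics/w7.png

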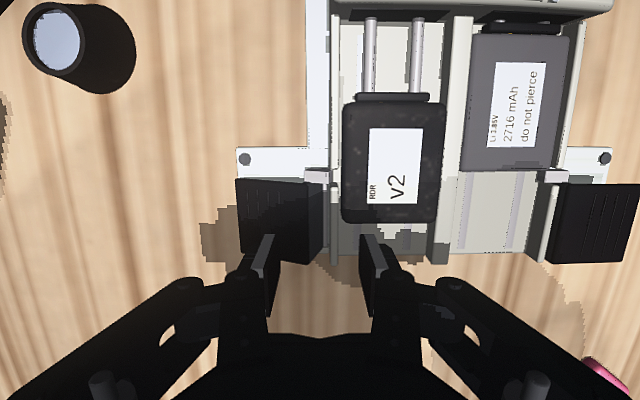

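move_arm(
  plan=[
    [[-0.01,0,-0.1],0],
    [[-0.01,0,-0.3],0],
    [[-0.01,0,-0.6],0],
    [[-0.01,0,-0.9],0],
    [[-0.01,0,-0.9],0],
  ],
)

```text
t: 12.97
position: [0.489, 0.0742, 0.1176]
ee_rot: [[1.0, 0.015, 0.007], [0.015, -1.0, 0.001], [0.007, -0.001, -1.0]]
ft_force: [1.2, 0.7, -0.1]
opening: 0.0401
grasp_force: 0.0
```

Run:
```python
from h import *
st=get_state();p=capture("wrist");save(p,"w8.png");print(st["t"],st["position"],st["ft_force"])
c,s=np.cos(.017),np.sin(.017)
for n in("battery","cell","loupe","wick_reel","flux_bottle"):
  for q in spot_point(p,n)[:2]:
    X=ray(p,q["point"],.022 if n in("battery","cell") else 0,st);d=X[:2]-[.554,.0167];print(n,q["p"],np.round(X,3),"tester",np.round([c*d[0]+s*d[1],-s*d[0]+c*d[1]],4))
```

```text
12.9667 [0.48904177 0.07421489 0.11759303] [ 1.15954526  0.69875882 -0.07112469]
battery 0.83 [ 0.379 -0.103  0.022] tester [-0.177  -0.1166]
battery 0.63 [0.537 0.043 0.022] tester [-0.0168  0.0267]
cell 0.79 [ 0.564 -0.012  0.022] tester [ 0.0091 -0.0286]
wick_reel 0.56 [ 0.577 -0.158  0.   ] tester [ 0.0203 -0.1746]
flux_bottle 0.37 [ 0.532 -0.019  0.   ] tester [-0.0231 -0.0353]
```

View pics/w8.png

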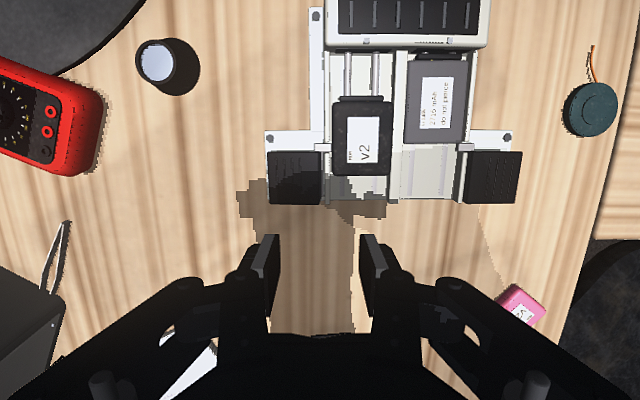

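The last picture shows the battery lying flat and in line in the left bay's open end, around pixel (362, 140), with the ejector rods fully out. The cell is still latched at about (437, 100), and the gripper is clear of everything.

```bash
python3 -c "
from plant import *
print(close_job())"
```

```text
the job is handed in; nothing more can be done
None
```

The job is handed in (no verdict came back): I trapped the battery against the finger and eased it out until the spring was spent. It lies in the left bay's open end at about x = -17 mm, with the cell still latched, no bystander touched and the gripper clear.

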